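# Hold a turned blank in the V-rest, up against the stop

## Task

Take the dark walnut blank with the two brass rings from the rack and lower it into the groove of the blue V-rest, well back from the aluminium end stop (about 30 mm), pressing it down gently but clearly, with more than its own weight, so that it bears on both sloping faces. Keeping it pressed on both faces, slide it slowly along the groove until its end butts against the stop. Finish while still gripping it and pressing it down on both faces at the stop, so that I can mark it: do not let go, and leave the other two blanks lying on the rack.

Things in the scene. Friction and masses are not known exactly. Their poses are not given: they have to be found in the camera images.
- walnut: walnut blank: loose turned cylinder, very dark brown, a thin brass ring near each end; 40 mm diameter, 170 mm long, 0.1 to 0.2 kg. Origin at its centre, on its axis; its x axis is the cylinder's axis. It lies on the rack, its axis 34.5 mm above the bench, in any of the three places.
- rack: low fixed light-wood rack, board 150 x 262 mm, 12 mm thick; origin under its centre on the bench. Three parallel places 85 mm apart in its y; the blanks lie along its x, each cradled on two thin dark rails that reach 18 mm to either side of the blank's axis and 19 mm above the bench, so fingers can come down on both sides of a blank at mid-length.
- maple: the pale maple blank, same size, no rings, in another place of the rack; origin at its centre, x along its axis. To be left alone.
- cherry: the red-brown cherry blank, same size, no rings, in another place of the rack; origin at its centre, x along its axis. To be left alone.
- vrest: V-rest, fixed: plywood base 215 x 100 mm, 12 mm thick, with two blue saddles, each with a 90 degree V groove faced in slippery steel, and an aluminium stop block. Origin on the bench midway between the saddles; x along the groove to the stop, y across, z up. Groove bottom at y = 0, z = 22 mm, mouth 48 mm wide. Between the saddles is an 80 mm gap, open down to z = 12 mm, for the fingers.
- stop (a point): centre of the contact face of the aluminium stop block, at x = 97 mm, y = 0, z = 50.3 mm in the V-rest's frame, same axes; the block behind it is 70 mm wide, 16 mm thick, its top 66 mm above the bench (screw heads 69 mm).
- seat (a point): the point on the V-rest where the centre of the blank lies when it is seated on both faces and butts against the stop: at x = 12 mm, y = 0, z = 50.3 mm in the V-rest's frame; same axes as the V-rest (x towards the stop). A blank seated in the groove 30 mm short of the stop has its centre 30 mm from here in -x.
- flank_left: sloping steel faces on the +y side of the groove, one on each saddle, with the saddle halves under them. Fixed; origin and axes those of the V-rest. The saddles are each 35 mm long, at x = -75 to -40 mm and +40 to +75 mm in the V-rest's frame, 84 mm wide in y, tops 46 mm above the bench.
- flank_right: the same on the -y side of the groove: its sloping steel faces, one on each saddle. Fixed; origin and axes those of the V-rest.

How it is judged:
On the way, in this order (a step that is already met when the one before it is completed fails the run):
1. the gripped walnut blank is pressed onto both faces of the groove, at least 15 mm short of the stop (y of walnut in the frame of seat between -0.0025 and 0.0025 m and z of walnut in the frame of seat between -0.0035 and 0.003 m and angle between the x axis of walnut and the x axis of vrest, either way round below 0.04 rad and contact force between walnut and the fingers above 3 N and z of the grasp point in the frame of seat below 0.028 m and contact force between walnut and flank_left above 1.5 N and contact force between walnut and flank_right above 1.5 N and x of walnut in the frame of seat between -0.045 and -0.015 m), for 0.2 s.
2. it slides along the groove, still pressed on both faces (seen 4 to 12 mm short of the stop) (y of walnut in the frame of seat between -0.0025 and 0.0025 m and z of walnut in the frame of seat between -0.0035 and 0.003 m and angle between the x axis of walnut and the x axis of vrest, either way round below 0.04 rad and contact force between walnut and the fingers above 3 N and z of the grasp point in the frame of seat below 0.028 m and contact force between walnut and flank_left above 1 N and contact force between walnut and flank_right above 1 N and x of walnut in the frame of seat between -0.012 and -0.004 m), for 0.05 s.
At the end, for the whole second after the job is handed in: The walnut blank stays in the groove (2.5 mm sideways, 3 mm in height, 0.04 rad), its end within 3 mm of the stop, at rest, gripped at its sides (over 3 N, TCP under 28 mm above its axis) and pressed with over 2 N on the left and over 2 N on the right faces (y of walnut in the frame of seat between -0.0025 and 0.0025 m and z of walnut in the frame of seat between -0.0035 and 0.003 m and angle between the x axis of walnut and the x axis of vrest, either way round below 0.04 rad and contact force between walnut and the fingers above 3 N and z of the grasp point in the frame of seat below 0.028 m and contact force between walnut and flank_left above 2 N and contact force between walnut and flank_right above 2 N and x of walnut in the frame of seat between -0.003 and 0.003 m and linear speed of walnut below 0.02 m/s); the arm keeps its last pose, push and grip.
It fails at once if one of the other blanks is moved by more than 30 mm (distance of any of maple, cherry from where it was at the start of the episode above 0.03 m).
It fails at once if the walnut blank is pressed harder than 60 N on one side of the groove (contact force between walnut and flank_left above 60 N or contact force between walnut and flank_right above 60 N).
It also fails if it takes over 45 s, if anything falls off the work surface, if the arm or the gripper's body presses on something with over 40 N, if the wrist force passes 120 N, or if a joint passes its speed limit or range.

## Robot

A 6-joint arm with a two-finger parallel gripper is mounted at the origin on the work surface. World frame = base frame: x ahead of the robot, y to its left, z up, the work surface at z = 0. Lengths are in m, angles in rad, forces in N, time in s.
With the tool pointing down it reaches from about 0.25 to 0.8 m from the base axis. Payload 8.5 kg.
Tool frame: the origin (TCP) lies between the finger pads, 19 mm behind the fingertips; this is the grasp point; z points along the fingers, y is the line along which they close (so a half turn about z gives the same grasp; the last joint's range is limited). The gripper opens to 85 mm and grips with 20 to 120 N. Pads are 22 mm wide; open, the fingers measure 114 mm over their backs; the gripper's body (76 mm by 85 mm) begins 54 mm behind the grasp point. The pads swing forward as they close: fully open they stand 13 mm farther back than shut.
Start: joints at [-1.164, 0.238, -0.013, 1.319, 0, 1.571], TCP at [0.208, -0.482, 0.25] pointing down, gripper open.
Joint ranges: [-2.66, 2.66], [-1.03, 1.9], [-1.14, 1.46], [-1.82, 2.27], [-1.45, 1.34], [-3.14, 3.14]. Speed limits (rad/s): [2.22, 2.22, 2.79, 3.14, 3.14, 3.14].

## Interface

Orientations are given as a 3x3 rotation matrix whose columns are the frame's x, y, z axes.
In Python, from rig import r gives the robot as it stands. The module is installed in compiled form; this text tells all that it offers.
- The arm moves only by the tool step_arm, never from a script. Its argument "commands" is a list of rows, each an object with "offset": the shift along the tool's x, y, z in mm, a list of three; "turn": the turn, a rotation vector about the tool's x, y, z in rad, a list of three; "claw": the finger opening in mm, from 0 to 85.4. A call has 1 to 10 rows; each row is the pose to reach, as a shift and turn from the pose commanded when the call began, along the tool's axes at that moment; what a row does not reach only later rows make up. A row lasts 1/8 s, in which the tool goes at most 62.5 mm and 10.7 degrees, less where a joint would pass 70% of its speed; a pose out of reach is approached as far as the arm can. A call with a gripper value outside its range is refused whole. The fingers move at their own pace and stop on an object; "squeeze" is the grip in N (left out, the last holds). Time passes only in rows, so rows that repeat a pose let the fingers close. It gives the time, the measured TCP pose, the force, the opening and the grip force at its end, in the units of the state.
- r.get_state(): the state, without advancing time (a new reading comes with each control period).
- r.snapshot(name): name is "side" or "top"; returns a dict with "frame" (384x512x3 uint8, red, green, blue), "range_z" (384x512 float32, m along the optical axis (not along the pixel's ray), 0 where there is no reading), "K" (3x3 intrinsics, pixels), "T" (4x4, takes a point from camera to world coordinates). Camera axes: x right, y down, z forward; pixel columns grow to the right and rows downward; lengths in m; the calibration is good to about 2 mm. A picture is of the moment at which its call begins.
- r.job_done(): hands the job in; it is judged then, once.
The state is a dict: "time": time; "joint_pos": joint angles; "joint_velocities": joint speeds; "joint_efforts": joint torques, N m; "tool_pos": TCP position; "tcp_rot": TCP orientation; "wrist_force": force on the tool from outside, world axes, zero at the start; "ft_torque": the same for the moment, N m; "gripper_width": finger opening in m; "grip_force": force on a finger pad.
Only numpy, scipy, OpenCV 4.12 (cv2) and the standard library are available. Lean on these libraries where they do the work, as an engineer would, in place of code of your own. Each camera call takes 0.05 s, during which the arm holds its last target. There are 200 camera calls.

## Working session

There is one attempt and no reset: what is moved stays moved. The work goes in short steps, Python scripts to look and compute and a tool call to move; the robot and the scene stay as the last step left them, time stands still between calls to the robot, and variables do not carry over. Pictures are saved under pics/ and viewed, at most 10 in all, crops included, and the job is handed in when it is done.

Besides the shell and the picture viewer there is one more tool, called after ">>>" as a command line: name --argument value ..., lists and objects as JSON in quotes. step_arm: Moves the arm, as the interface text tells. Its arguments: {"type":"object","properties":{"commands":{"type":"array"},"squeeze":{"type":"number"}},"required":["commands"]}

```bash
mkdir -p pics; python3 - <<'E'
from rig import r
import cv2,numpy as np
for n in("top","side"):
    s=r.snapshot(n); cv2.imwrite(f"pics/{n}0.png",s["frame"][:,:,::-1]); np.savez(f"{n}0.npz",**s)
    print(n,s["K"].round(1).tolist(),s["T"].round(3).tolist())
print(r.get_state())
E
```

```text
top [[429.5, 0.0, 262.4], [0.0, 429.5, 195.3], [0.0, 0.0, 1.0]] [[-0.005, -0.981, 0.193, 0.354], [-1.0, 0.002, -0.015, -0.028], [0.015, -0.193, -0.981, 0.953], [0.0, 0.0, 0.0, 1.0]]
side [[488.7, 0.0, 252.2], [0.0, 488.7, 196.8], [0.0, 0.0, 1.0]] [[-0.944, -0.207, 0.256, 0.257], [-0.329, 0.618, -0.714, 0.765], [-0.011, -0.759, -0.652, 0.781], [0.0, 0.0, 0.0, 1.0]]
{'time': 0.1, 'joint_pos': array([-1.16403004e+00,  2.38720885e-01, -1.41703731e-02,  1.31919886e+00,
        2.41775393e-05,  1.57080349e+00]), 'joint_velocities': array([ 0.00117537, -0.00095151,  0.00020605, -0.00124236,  0.00131918,
        0.00019845]), 'joint_efforts': array([ 1.83826313e-05, -5.39721107e+01,  3.46998632e+01,  1.34136024e-02,
       -2.61479346e-05,  3.15513614e-05]), 'tool_pos': array([ 0.20757986, -0.48183872,  0.24944168]), 'tcp_rot': array([[ 9.18407861e-01,  3.95634630e-01, -4.89670970e-04],
       [ 3.95634932e-01, -9.18407081e-01,  1.19778578e-03],
       [ 2.41682487e-05, -1.29378682e-03, -9.99999163e-01]]), 'wrist_force': array([ 0.52156904, -1.06090472,  0.10530211]), 'ft_torque': array([0.00857781, 0.02866138, 0.00414472]), 'grip_force': 0.0, 'gripper_width': 0.0857871884643037}
```

View pics/top0.png

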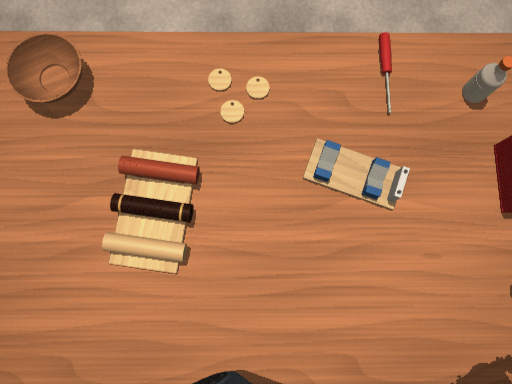

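View pics/side0.png

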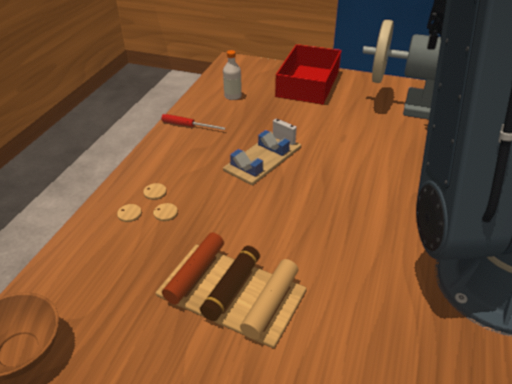

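The walnut is in the middle place, from (111,203) to (192,214) in the top view. The V-rest has its saddles near (328,162) and (377,178), and the stop at (402,182), at its right end. Next I measure both from the depth data of the two views.

```bash
cat > h.py <<'E'
import numpy as np,cv2
def cloud(s):
    v,u=np.indices(s["range_z"].shape); z=s["range_z"].astype(float); K=s["K"]
    c=np.stack([(u-K[0,2])/K[0,0]*z,(v-K[1,2])/K[1,1]*z,z],-1)
    P=c@s["T"][:3,:3].T+s["T"][:3,3]; P[z==0]=np.nan; return P
def rect(p):
    (c,wh,a)=cv2.minAreaRect((p*1000).astype(np.float32)); b=cv2.boxPoints((c,wh,a))
    e=[b[1]-b[0],b[2]-b[1]]; l=max(e,key=np.linalg.norm)
    return np.round(c,1),np.round(sorted(wh),1),np.round(np.degrees(np.arctan2(l[1],l[0])),2)
def blob(m):
    n,l,st,_=cv2.connectedComponentsWithStats(m.astype(np.uint8)); return l==1+np.argmax(st[1:,4])
E
cat > m.py <<'E'
from h import *
import sys
tag=sys.argv[1] if len(sys.argv)>1 else "0"
for n in("top","side"):
    s=dict(np.load(f"{n}{tag}.npz")); P=cloud(s); hsv=cv2.cvtColor(s["frame"],cv2.COLOR_RGB2HSV); f=s["frame"].astype(int)
    X,Y,Z=P[...,0],P[...,1],P[...,2]
    # blanks: everything 38..60mm high in the rack area
    dark=(f.max(-1)<75)&(Z>.03)&(Z<.07)&(X>.15)&(X<.6)&(Y>.05)
    b=blob(cv2.dilate(dark.astype(np.uint8),np.ones((7,7)))>0)&(Z>.037)&(Z<.065)
    p=P[b]; print(n,"walnut",rect(p[:,:2]),"top z",np.percentile(p[:,2],98).round(4), "med",np.median(p[:,:2],0).round(4))
    hi=p[p[:,2]>.047]; print("  ridge",rect(hi[:,:2]))
    blue=(hsv[...,0]>95)&(hsv[...,0]<125)&(hsv[...,1]>130)&(Z>.005)&(Z<.07)&(X>.15)&(X<.7)&(Y<0)
    p=P[blue]; tp=p[(p[:,2]>.042)]; print("  saddle tops",rect(tp[:,:2]),"z",np.median(tp[:,2]).round(4),len(tp))
    c0=p[:,:2].mean(0); near=np.hypot(X-c0[0],Y-c0[1])<.15
    base=near&(Z>.007); print("  base",rect(P[blob(base)][:,:2]))
    st=near&(Z>.06)&(Z<.075); print("  stop top",rect(P[st][:,:2]),np.median(P[st][:,2]).round(4))
E
python3 m.py
```

```text
top walnut (array([508. , 196.3]), array([ 39.6, 170.4]), np.float32(81.52)) top z 0.056 med [0.5062 0.1956]
  ridge (array([508.1, 196.3]), array([ 33.5, 170.3]), np.float32(81.64))
  saddle tops (array([ 594., -239.]), array([ 83.1, 146. ]), np.float32(69.96)) z 0.0446 349
  base (array([ 590.1, -250.9]), array([101.4, 215.2]), np.float32(70.06))
  stop top (array([ 557.8, -338.5]), array([16.5, 69.9]), np.float32(-20.66)) 0.0655
side walnut (array([504.9, 199.2]), array([ 39.1, 173.6]), np.float32(81.06)) top z 0.0558 med [0.502  0.2112]
  ridge (array([505.2, 198.7]), array([ 34. , 172.8]), np.float32(81.57))
  saddle tops (array([ 408.4, -840. ]), array([  87. , 1407.6]), np.float32(73.22)) z 0.0451 87Traceback (most recent call last):
  File "m.py", line 15, in <module>
    base=near&(Z>.007); print("  base",rect(P[blob(base)][:,:2]))
                                              ~~~~^^^^^^
  File "h.py", line 11, in blob
    n,l,st,_=cv2.connectedComponentsWithStats(m.astype(np.uint8)); return l==1+np.argmax(st[1:,4])
                                                                               ~~~~~~~~~^^^^^^^^^^
    return _wrapfunc(a, 'argmax', axis=axis, out=out, **kwds)
    return bound(*args, **kwds)
ValueError: attempt to get argmax of an empty sequence
```

>>> step_arm --commands '[{"offset": [543,-505,100],"turn": [0,0,-1.016],"claw": 70},{"offset": [543,-505,100],"turn": [0,0,-1.016],"claw": 70},{"offset": [543,-505,100],"turn": [0,0,-1.016],"claw": 70},{"offset": [543,-505,100],"turn": [0,0,-1.016],"claw": 70},{"offset": [543,-505,100],"turn": [0,0,-1.016],"claw": 70},{"offset": [543,-505,100],"turn": [0,0,-1.016],"claw": 70},{"offset": [543,-505,100],"turn": [0,0,-1.016],"claw": 70},{"offset": [543,-505,100],"turn": [0,0,-1.016],"claw": 70},{"offset": [543,-505,100],"turn": [0,0,-1.016],"claw": 70},{"offset": [543,-505,100],"turn": [0,0,-1.016],"claw": 70}]'

```text
time: 1.35
tool_pos: [0.4578, 0.0869, 0.1662]
tcp_rot: [[0.147, 0.989, 0.0], [0.989, -0.147, -0.0], [-0.0, 0.0, -1.0]]
wrist_force: [1.2, -0.7, -0.1]
gripper_width: 0.0699
grip_force: 0.0
```

```bash
sed -i 's/&(Y<0)/\&(Y<0)\&(Y>-.42)/' m.py; python3 m.py | grep -A6 side
```

```text
side walnut (array([504.9, 199.2]), array([ 39.1, 173.6]), np.float32(81.06)) top z 0.0558 med [0.502  0.2112]
  ridge (array([505.2, 198.7]), array([ 34. , 172.8]), np.float32(81.57))
  saddle tops (array([ 591.4, -234.4]), array([ 80.2, 143.8]), np.float32(69.99)) z 0.0454 83
  base (array([ 587.7, -247.2]), array([103.7, 219.5]), np.float32(69.2))
  stop top (array([ 556.4, -335.9]), array([24.2, 69.1]), np.float32(-17.76)) 0.0653
```

>>> step_arm --commands '[{"offset": [115,30,26],"turn": [0,0,0],"claw": 70},{"offset": [115,30,26],"turn": [0,0,0],"claw": 70},{"offset": [115,30,26],"turn": [0,0,0],"claw": 70},{"offset": [115,30,26],"turn": [0,0,0],"claw": 70},{"offset": [115,30,26],"turn": [0,0,0],"claw": 70}]'

```text
time: 1.98
tool_pos: [0.5037, 0.193, 0.1408]
tcp_rot: [[0.149, 0.989, -0.0], [0.989, -0.149, -0.0], [-0.0, -0.0, -1.0]]
wrist_force: [-0.5, -0.4, 0.4]
gripper_width: 0.0702
grip_force: 0.0
```

```bash
python3 - <<'E'
from rig import r
from h import *
st=r.get_state(); print(st["tool_pos"],st["tcp_rot"].round(4).tolist(),st["wrist_force"])
ims=[]
for n in("top","side"):
    s=r.snapshot(n); np.savez(n+"1.npz",**s)
    T=np.linalg.inv(s["T"]); q=s["K"]@(T@np.r_[st["tool_pos"],1])[:3]; q=q[:2]/q[2]; print(n,q)
    u,v=q.astype(int); ims.append(cv2.resize(np.pad(s["frame"],((60,60),(60,60),(0,0)))[v:v+120,u:u+120],None,fx=3,fy=3))
cv2.imwrite("pics/a.png",np.hstack(ims)[:,:,::-1])
E
```

```text
[0.50365937 0.19304736 0.14076594] [[0.1486, 0.9889, -0.0001], [0.9889, -0.1486, -0.0001], [-0.0001, -0.0001, -1.0]] [-0.50619274 -0.35183275  0.36918983]
top [140.52629396 200.78942111]
side [231.41592066 241.26069832]
```

View pics/a.png

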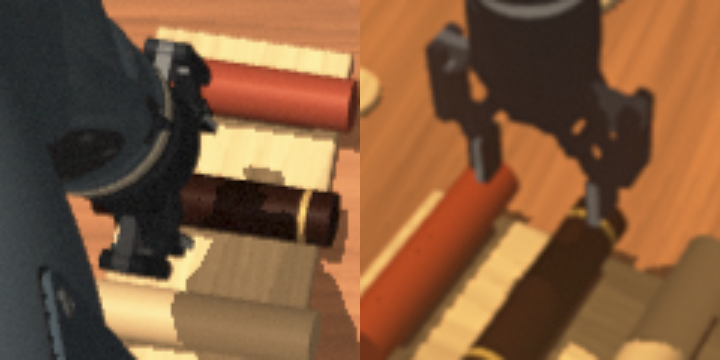

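The picture shows the fingers straddling the walnut, aligned with it, in both views: around (185,160) in the left panel and (540,180) in the right. I descend and grip.

>>> step_arm --commands '[{"offset": [5,2,40],"turn": [0,0,0],"claw": 70},{"offset": [5,2,75],"turn": [0,0,0],"claw": 70},{"offset": [5,2,100],"turn": [0,0,0],"claw": 70},{"offset": [5,2,100],"turn": [0,0,0],"claw": 70},{"offset": [5,2,100],"turn": [0,0,0],"claw": 70},{"offset": [5,2,100],"turn": [0,0,0],"claw": 70}]' --squeeze 50

```text
time: 2.82
tool_pos: [0.5076, 0.1989, 0.0419]
tcp_rot: [[0.148, 0.989, 0.002], [0.989, -0.148, 0.001], [0.001, 0.002, -1.0]]
wrist_force: [-0.4, -0.5, 0.3]
gripper_width: 0.07
grip_force: 0.0
```

>>> step_arm --commands '[{"offset": [0,0,0],"turn": [0,0,0],"claw": 30},{"offset": [0,0,0],"turn": [0,0,0],"claw": 30},{"offset": [0,0,0],"turn": [0,0,0],"claw": 30},{"offset": [0,0,0],"turn": [0,0,0],"claw": 30},{"offset": [0,0,0],"turn": [0,0,0],"claw": 30},{"offset": [0,0,0],"turn": [0,0,0],"claw": 30}]'

```text
time: 3.58
tool_pos: [0.5075, 0.1988, 0.0414]
tcp_rot: [[0.148, 0.989, 0.002], [0.989, -0.148, 0.0], [0.001, 0.002, -1.0]]
wrist_force: [0.8, -1.2, 6.3]
gripper_width: 0.0384
grip_force: 49.5
```

>>> step_arm --commands '[{"offset": [0,0,-10],"turn": [0,0,0],"claw": 30},{"offset": [0,0,-30],"turn": [0,0,0],"claw": 30},{"offset": [0,0,-60],"turn": [0,0,0],"claw": 30},{"offset": [0,0,-90],"turn": [0,0,0],"claw": 30},{"offset": [0,0,-110],"turn": [0,0,0],"claw": 30},{"offset": [0,0,-110],"turn": [0,0,0],"claw": 30},{"offset": [0,0,-110],"turn": [0,0,0],"claw": 30},{"offset": [0,0,-110],"turn": [0,0,0],"claw": 30}]'

```text
time: 4.58
tool_pos: [0.5061, 0.1985, 0.1494]
tcp_rot: [[0.147, 0.989, -0.002], [0.989, -0.147, -0.001], [-0.001, -0.002, -1.0]]
wrist_force: [0.7, -0.7, -1.2]
gripper_width: 0.0384
grip_force: 50.4
```

```bash
python3 - <<'E'
from rig import r
from h import *
st=r.get_state(); print(st["tool_pos"],st["tcp_rot"].round(4).tolist(),st["wrist_force"],st["ft_torque"],st["gripper_width"])
ims=[]
for n in("top","side"):
    s=r.snapshot(n); np.savez(n+"2.npz",**s)
    T=np.linalg.inv(s["T"]); q=s["K"]@(T@np.r_[st["tool_pos"],1])[:3]; q=q[:2]/q[2]
    u,v=q.astype(int); print(n,q); ims.append(cv2.resize(np.pad(s["frame"],((60,60),(60,60),(0,0)))[v:v+120,u:u+120],None,fx=3,fy=3))
cv2.imwrite("pics/b.png",np.hstack(ims)[:,:,::-1])
E
```

```text
[0.50605197 0.19848572 0.14943166] [[0.1475, 0.9891, -0.0019], [0.9891, -0.1475, -0.0006], [-0.0009, -0.0017, -1.0]] [ 0.65788126 -0.74241328 -1.20527169] [-0.02536509  0.01370072  0.01233286] 0.03840765215251323
top [136.50333735 198.73006217]
side [228.90557741 239.65168809]
```

View pics/b.png

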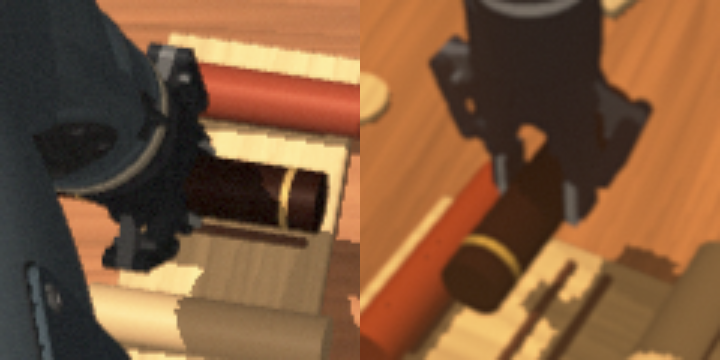

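The walnut is gripped, level and clear of the rack (left panel (260,200), right panel (500,240)). Next I carry it over the V-rest.

>>> step_arm --commands '[{"offset": [-25,10,0],"turn": [0,0,0.02],"claw": 30},{"offset": [-70,27,0],"turn": [0,0,0.05],"claw": 30},{"offset": [-120,46,0],"turn": [0,0,0.08],"claw": 30},{"offset": [-170,65,0],"turn": [0,0,0.1],"claw": 30},{"offset": [-220,84,0],"turn": [0,0,0.13],"claw": 30},{"offset": [-270,103,0],"turn": [0,0,0.16],"claw": 30},{"offset": [-320,122,0],"turn": [0,0,0.18],"claw": 30},{"offset": [-365,140,0],"turn": [0,0,0.201],"claw": 30},{"offset": [-393,150,0],"turn": [0,0,0.201],"claw": 30},{"offset": [-401,153,0],"turn": [0,0,0.201],"claw": 30}]'

```text
time: 5.92
tool_pos: [0.5987, -0.2222, 0.1495]
tcp_rot: [[0.344, 0.939, -0.001], [0.939, -0.344, 0.0], [-0.0, -0.001, -1.0]]
wrist_force: [-1.1, 0.2, -1.7]
gripper_width: 0.0383
grip_force: 50.5
```

>>> step_arm --commands '[{"offset": [0,0,20],"turn": [0,0,0],"claw": 30},{"offset": [0,0,40],"turn": [0,0,0],"claw": 30},{"offset": [0,0,40],"turn": [0,0,0],"claw": 30},{"offset": [0,0,40],"turn": [0,0,0],"claw": 30}]'

```text
time: 6.42
tool_pos: [0.5991, -0.22, 0.111]
tcp_rot: [[0.341, 0.94, 0.0], [0.94, -0.341, 0.0], [0.0, 0.0, -1.0]]
wrist_force: [-0.9, 0.1, -1.6]
gripper_width: 0.0384
grip_force: 50.6
```

```bash
cat > look.py <<'E'
from rig import r
from h import *
import sys
st=r.get_state(); print(st["time"],st["tool_pos"],st["tcp_rot"].round(4).tolist(),st["wrist_force"],st["ft_torque"],st["gripper_width"])
ims=[]
for n in("top","side"):
    s=r.snapshot(n); np.savez(n+sys.argv[1]+".npz",**s)
    T=np.linalg.inv(s["T"]); q=s["K"]@(T@np.r_[st["tool_pos"],1])[:3]; q=q[:2]/q[2]
    u,v=q.astype(int); print(n,q); ims.append(cv2.resize(np.pad(s["frame"],((60,60),(60,60),(0,0)))[v:v+120,u:u+120],None,fx=3.3,fy=3.3))
cv2.imwrite(f"pics/{sys.argv[1]}.png",np.hstack(ims)[:,:,::-1])
E
python3 look.py c
```

```text
6.425 [ 0.59912973 -0.21997537  0.11103943] [[0.3413, 0.9399, 0.0003], [0.9399, -0.3413, 0.0001], [0.0002, 0.0002, -1.0]] [-0.88246996  0.109796   -1.62255659] [ 0.03531323 -0.00076873  0.06225744] 0.03837395370225747
top [349.97419508 156.97794297]
side [255.54443359 128.50563321]
```

View pics/c.png

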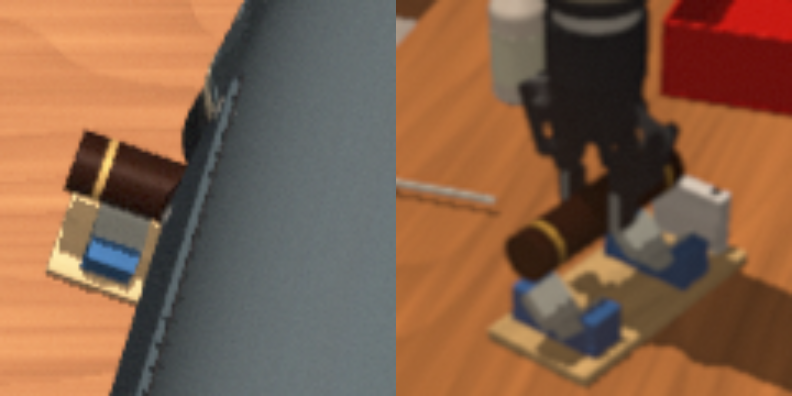

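The walnut hangs above the groove, parallel to it. I measure its sideways and lengthwise offset against the rest in each view, so that the camera bias cancels.

```bash
cat > off.py <<'E'
from h import *
import sys
from scipy.optimize import least_squares
zlo,zhi=float(sys.argv[2]),float(sys.argv[3])
a=np.radians(-110.); d=np.array([np.cos(a),np.sin(a)]); l=np.array([-d[1],d[0]])
for n,o in(("top",(.5938,-.2394)),("side",(.5914,-.2357))):
    s=dict(np.load(n+sys.argv[1]+".npz")); P=cloud(s); f=s["frame"].astype(int)
    q=P[...,:2]-np.array(o); x=q@d; y=q@l; Z=P[...,2]
    red=(f[...,0]-f[...,2]>8)
    m=blob(red&(Z>zlo)&(Z<zhi)&(abs(y)<.035)&(x>-.125)&(x<-.035))
    x,y,z=x[m],y[m],Z[m]
    F=lambda p:np.hypot(y-p[0]-p[2]*(x+.07),z-p[1]-p[3]*(x+.07))-.02
    p=least_squares(F,[0,np.median(z)-.015,0,0],loss="soft_l1",f_scale=.001)
    print(n,len(x),"lat,z,slopes",p.x.round(4),"res",np.std(F(p.x)).round(4),"end x",np.percentile(x,1).round(4),"ref centre",np.percentile(x,1)+.085-.012)
E
python3 off.py c .075 .135
```

```text
top 619 lat,z,slopes [-0.0003  0.1036  0.0008 -0.0003] res 0.0013 end x -0.1031 ref centre -0.030127666277341678
side 467 lat,z,slopes [ 0.0014  0.1046 -0.0003  0.0003] res 0.0041 end x -0.1041 ref centre -0.03113626929580034
```

>>> step_arm --commands '[{"offset": [0,0,20],"turn": [0,0,0],"claw": 30},{"offset": [0,0,36],"turn": [0,0,0],"claw": 30},{"offset": [0,0,46],"turn": [0,0,0],"claw": 30},{"offset": [0,0,50],"turn": [0,0,0],"claw": 30},{"offset": [0,0,50],"turn": [0,0,0],"claw": 30},{"offset": [0,0,50],"turn": [0,0,0],"claw": 30}]' --squeeze 70

```text
time: 7.28
tool_pos: [0.5992, -0.2206, 0.061]
tcp_rot: [[0.342, 0.94, 0.001], [0.94, -0.342, -0.0], [0.0, 0.001, -1.0]]
wrist_force: [-0.0, 0.3, -0.9]
gripper_width: 0.038
grip_force: 73.1
```

>>> step_arm --commands '[{"offset": [0,0,1],"turn": [0,0,0],"claw": 30},{"offset": [0,0,2],"turn": [0,0,0],"claw": 30},{"offset": [0,0,2.5],"turn": [0,0,0],"claw": 30},{"offset": [0,0,2.5],"turn": [0,0,0],"claw": 30}]'

```text
time: 7.78
tool_pos: [0.5994, -0.2206, 0.0583]
tcp_rot: [[0.342, 0.94, 0.001], [0.94, -0.342, -0.0], [0.0, 0.001, -1.0]]
wrist_force: [1.8, -0.2, 0.3]
gripper_width: 0.0375
grip_force: 73.7
```

>>> step_arm --commands '[{"offset": [0,0,0.5],"turn": [0,0,0],"claw": 30},{"offset": [0,0,1],"turn": [0,0,0],"claw": 30},{"offset": [0,0,1],"turn": [0,0,0],"claw": 30}]'

```text
time: 8.15
tool_pos: [0.5999, -0.2208, 0.0577]
tcp_rot: [[0.342, 0.94, 0.002], [0.94, -0.342, -0.001], [0.0, 0.002, -1.0]]
wrist_force: [3.4, -1.0, 5.4]
gripper_width: 0.0381
grip_force: 74.3
```

>>> step_arm --commands '[{"offset": [0,0,0.5],"turn": [0,0,0],"claw": 30},{"offset": [0,0,1],"turn": [0,0,0],"claw": 30},{"offset": [0,0,1],"turn": [0,0,0],"claw": 30}]'

```text
time: 8.52
tool_pos: [0.6001, -0.2209, 0.0574]
tcp_rot: [[0.342, 0.94, 0.003], [0.94, -0.342, -0.001], [0.0, 0.003, -1.0]]
wrist_force: [2.0, -0.5, 10.2]
gripper_width: 0.038
grip_force: 75.0
```

>>> step_arm --commands '[{"offset": [0,0.5,0.5],"turn": [0,0,0],"claw": 30},{"offset": [0,0.7,0.7],"turn": [0,0,0],"claw": 30},{"offset": [0,0.7,0.7],"turn": [0,0,0],"claw": 30},{"offset": [0,0.7,0.7],"turn": [0,0,0],"claw": 30}]'

```text
time: 9.02
tool_pos: [0.6002, -0.2208, 0.0573]
tcp_rot: [[0.342, 0.94, 0.002], [0.94, -0.342, -0.001], [0.0, 0.002, -1.0]]
wrist_force: [-2.1, 2.0, 18.2]
gripper_width: 0.0378
grip_force: 75.7
```

```bash
python3 look.py d; python3 off.py d .03 .08
```

```text
9.025 [ 0.60017976 -0.22084981  0.05733081] [[0.3423, 0.9396, 0.0024], [0.9396, -0.3423, -0.0006], [0.0002, 0.0024, -1.0]] [-2.12334613  2.03835179 18.1841523 ] [ 0.26693932  0.33647938 -0.35985927] 0.03776859459246725
top [345.02741852 163.46918022]
side [255.3953019  145.90919429]
top 573 lat,z,slopes [ 0.0009  0.0496 -0.0108 -0.0024] res 0.0016 end x -0.1023 ref centre -0.029259396994723023
side 458 lat,z,slopes [ 0.0024  0.0503 -0.0034 -0.0011] res 0.0041 end x -0.1038 ref centre -0.03076430285753647
```

View pics/d.png

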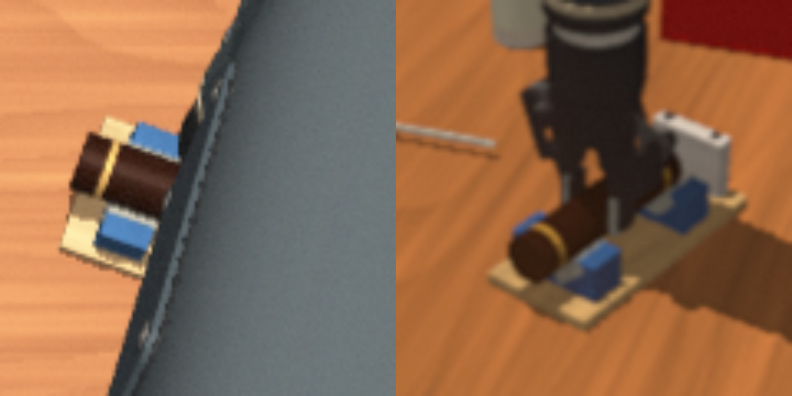

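It is seated on both faces, about 30 mm short of the stop; the left panel shows it lying between the blue saddles, and its height is 50 mm as it should be. I now slide it towards the stop, along tool -x.

>>> step_arm --commands '[{"offset": [-1,-0.1,0],"turn": [0,0,0.002],"claw": 30},{"offset": [-3,-0.2,0],"turn": [0,0,0.004],"claw": 30},{"offset": [-5,-0.2,0],"turn": [0,0,0.004],"claw": 30},{"offset": [-7,-0.2,0],"turn": [0,0,0.004],"claw": 30},{"offset": [-9,-0.2,0],"turn": [0,0,0.004],"claw": 30},{"offset": [-10,-0.2,0],"turn": [0,0,0.004],"claw": 30}]'

```text
time: 9.88
tool_pos: [0.5974, -0.2284, 0.0573]
tcp_rot: [[0.344, 0.939, 0.004], [0.939, -0.344, 0.003], [0.004, 0.003, -1.0]]
wrist_force: [2.5, 9.6, 17.6]
gripper_width: 0.0377
grip_force: 75.5
```

>>> step_arm --commands '[{"offset": [-2,-0.1,0],"turn": [0,0,0],"claw": 30},{"offset": [-4,-0.1,0],"turn": [0,0,0],"claw": 30},{"offset": [-6,-0.1,0],"turn": [0,0,0],"claw": 30},{"offset": [-8,-0.1,0],"turn": [0,0,0],"claw": 30},{"offset": [-10,-0.1,0],"turn": [0,0,0],"claw": 30},{"offset": [-12,-0.1,0],"turn": [0,0,0],"claw": 30},{"offset": [-13,-0.1,0],"turn": [0,0,0],"claw": 30},{"offset": [-13,-0.1,0],"turn": [0,0,0],"claw": 30}]'

```text
time: 10.88
tool_pos: [0.5929, -0.2407, 0.0573]
tcp_rot: [[0.344, 0.939, 0.004], [0.939, -0.344, 0.002], [0.004, 0.003, -1.0]]
wrist_force: [2.3, 8.9, 17.2]
gripper_width: 0.0378
grip_force: 75.5
```

```bash
python3 look.py e; python3 off.py e .03 .08
```

```text
10.875 [ 0.59287459 -0.2407194   0.05733114] [[0.3444, 0.9388, 0.004], [0.9388, -0.3444, 0.0023], [0.0035, 0.0029, -1.0]] [ 2.32416553  8.86353871 17.18783026] [ 1.79963189 -0.46895211 -0.03890938] 0.03784713925774668
top [354.33473012 166.73108437]
side [260.51318075 142.27710772]
top 452 lat,z,slopes [0.0009 0.0497 0.0077 0.0021] res 0.002 end x -0.0817 ref centre -0.008687764361473397
side 348 lat,z,slopes [0.0017 0.0502 0.0248 0.0226] res 0.0047 end x -0.0827 ref centre -0.009680948875294474
```

About 9 mm is left. I continue slowly and watch for the force to rise at the stop.

>>> step_arm --commands '[{"offset": [-1,0,0],"turn": [0,0,0],"claw": 30},{"offset": [-2.5,0,0],"turn": [0,0,0],"claw": 30},{"offset": [-4,0,0],"turn": [0,0,0],"claw": 30},{"offset": [-5.5,0,0],"turn": [0,0,0],"claw": 30},{"offset": [-7,0,0],"turn": [0,0,0],"claw": 30},{"offset": [-7,0,0],"turn": [0,0,0],"claw": 30}]'

```text
time: 11.72
tool_pos: [0.5904, -0.2473, 0.0573]
tcp_rot: [[0.344, 0.939, 0.004], [0.939, -0.344, 0.002], [0.003, 0.003, -1.0]]
wrist_force: [3.4, 9.4, 15.9]
gripper_width: 0.0377
grip_force: 75.5
```

>>> step_arm --commands '[{"offset": [-0.5,0,0],"turn": [0,0,0],"claw": 30},{"offset": [-1,0,0],"turn": [0,0,0],"claw": 30},{"offset": [-1.5,0,0],"turn": [0,0,0],"claw": 30},{"offset": [-1.5,0,0],"turn": [0,0,0],"claw": 30}]'

```text
time: 12.22
tool_pos: [0.59, -0.2486, 0.0573]
tcp_rot: [[0.344, 0.939, 0.004], [0.939, -0.344, 0.002], [0.004, 0.003, -1.0]]
wrist_force: [3.0, 9.5, 17.9]
gripper_width: 0.0378
grip_force: 75.5
```

>>> step_arm --commands '[{"offset": [-0.5,0,0],"turn": [0,0,0],"claw": 30},{"offset": [-1,0,0],"turn": [0,0,0],"claw": 30},{"offset": [-1.5,0,0],"turn": [0,0,0],"claw": 30},{"offset": [-1.5,0,0],"turn": [0,0,0],"claw": 30}]'

```text
time: 12.72
tool_pos: [0.5896, -0.2495, 0.0573]
tcp_rot: [[0.344, 0.939, 0.004], [0.939, -0.344, 0.003], [0.005, 0.003, -1.0]]
wrist_force: [3.5, 12.5, 17.6]
gripper_width: 0.0378
grip_force: 75.5
```

```bash
python3 look.py f; python3 off.py f .03 .08
```

```text
12.725 [ 0.5896326  -0.24952037  0.057328  ] [[0.3441, 0.9389, 0.0043], [0.9389, -0.3441, 0.0033], [0.0045, 0.0029, -1.0]] [ 3.49555598 12.46659927 17.63006134] [ 2.286709   -0.63102958 -0.16621943] 0.037781987621945796
top [358.46414932 168.18158313]
side [262.75090797 140.6921011 ]
top 389 lat,z,slopes [0.0009 0.0496 0.0003 0.0118] res 0.0022 end x -0.0738 ref centre -0.0008318331122466917
side 327 lat,z,slopes [0.0021 0.05   0.0229 0.0257] res 0.0051 end x -0.0753 ref centre -0.002281535124070134
```

>>> step_arm --commands '[{"offset": [-0.5,0,0],"turn": [0,0,0],"claw": 30},{"offset": [-1,0,0],"turn": [0,0,0],"claw": 30},{"offset": [-1,0,0],"turn": [0,0,0],"claw": 30},{"offset": [-1,0,0],"turn": [0,0,0],"claw": 30}]'

```text
time: 13.32
tool_pos: [0.5896, -0.2496, 0.0573]
tcp_rot: [[0.344, 0.939, 0.005], [0.939, -0.344, 0.005], [0.006, 0.003, -1.0]]
wrist_force: [4.9, 16.0, 17.3]
gripper_width: 0.0376
grip_force: 75.5
```

```bash
python3 look.py g; python3 off.py g .03 .08
```

```text
13.325 [ 0.58957959 -0.24961581  0.05731743] [[0.3435, 0.9391, 0.0048], [0.9391, -0.3436, 0.0048], [0.0061, 0.0029, -1.0]] [ 4.91925334 16.04499853 17.34853772] [ 3.09006333 -0.91137628 -0.25715095] 0.03763225924400733
top [358.50820753 168.20657198]
side [262.78152145 140.6795447 ]
top 389 lat,z,slopes [ 0.001   0.0496 -0.0138  0.0084] res 0.0022 end x -0.0739 ref centre -0.0008746917928732535
side 327 lat,z,slopes [ 0.0026  0.0492 -0.0102  0.0693] res 0.005 end x -0.0744 ref centre -0.0014386835082137901
```

View pics/g.png

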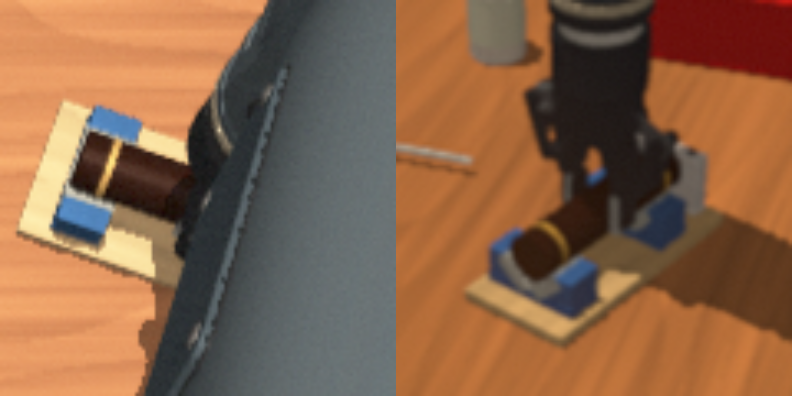

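The blank is butted: it stops moving while the along-groove force rises from 9 N to 16 N. The picture shows it seated in both saddles, with its far end at the stop (right panel, about (685,165)).

```bash
python3 -c "
from rig import r
print(r.job_done())"
```

```text
the job is handed in; nothing more can be done
None
```

The job is handed in; no verdict came back. The walnut is still gripped, against the stop and seated in the groove under about 17 N of downward force, and I did not touch the maple or cherry blanks.

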